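# Load the laboratory shaker and close its hold-down plate

## Task

Stand every orange-capped specimen jar on the bench upright in the shaker's divided tray, one to a cell. Then fit the blue hold-down plate over them: hook one end under the yellow lip of the near frame and turn the plate down until it lies flat on both ledges behind the far curb. Last, push the red lever fully over to on; leave the beaker, the bottle and the dish alone.

Things in the scene. Friction and masses are not known exactly. Their poses are not given: they have to be found in the camera images.
- shaker: Low white shaker fixed to the bench, base 30 mm high, a grey divided tray between a near and a far steel frame (both 200 mm long in y, outer faces at x = -122 and +122 mm). Origin on the bench under the tray's centre; x from the near frame (yellow lip, robot side) to the far frame, z up. A 30 mm high switch pod sticks out at -y, to y = -169 mm.
- tray (a point): Centre of the tray's floor, 36 mm above the bench; same axes as the shaker. Six cells, 2 along x by 3 along y: centres at x = -39, +39 and y = -62, 0, +62 mm; each 60 (x) by 58 (y) mm inside, walls 35 mm high (top 71 mm above the bench). The middle wall across x is 18 mm thick.
- lip (a point): Middle of the yellow lip's free lower edge, on the near frame: shaker x = -98, 131 mm above the bench. The lip is 6 mm thick and overhangs 16 mm from the frame's wall (x = -114). Below it a ledge, top 116 mm above the bench, reaches from the wall to x = -96: a slot 15 mm high. Its ends are closed by cheeks, inner faces at y = -94 and +94, up to the lip.
- curb (a point): Middle of the inner top edge of the far frame's curb: shaker x = +114, 124 mm above the bench, 8 mm thick. Inside it a ledge, top 116 mm above the bench, reaches in to x = +96. Curb and near wall are 228 mm apart, lip and curb 212, so the 220 mm plate cannot be lowered flat: one end goes under the lip tilted, then it turns down behind the curb.
- plate: Blue rigid hold-down plate, 220 (x) by 176 (y) by 6 mm thick, about 0.26 kg, at first lying flat on the bench. Origin at the centre of its underside, z up through the handle. On top at its centre a solid black block handle 14 mm thick (x), 80 mm long (y), its top 40 mm above the plate's underside. Either end in x may go under the lip.
- run_lever (a joint): Red run switch lever on the shaker's pod, in rad: 0 = off, leaning towards the shaker's -x; 1.0 = fully on, leaning towards +x. It stays where it is left; about 1 N at the tip moves it.
- run_lever_tip (a point): Tip of the red lever (moves with it); its pivot is about 140 mm to the shaker's -y side of the tray centre, the lever is 70 mm long.
- jar1: Sealed upright specimen jar, clear glass with green contents, an orange cap and a heavy steel foot, a plain cylinder 48 mm in diameter and 75 mm tall, 0.14 to 0.28 kg. Origin at the centre of its underside, z up. May be absent (None).
- jar2: Sealed upright specimen jar, clear glass with green contents, an orange cap and a heavy steel foot, a plain cylinder 48 mm in diameter and 75 mm tall, 0.14 to 0.28 kg. Origin at the centre of its underside, z up. May be absent (None).
- jar3: Sealed upright specimen jar, clear glass with green contents, an orange cap and a heavy steel foot, a plain cylinder 48 mm in diameter and 75 mm tall, 0.14 to 0.28 kg. Origin at the centre of its underside, z up. May be absent (None).
- jar4: Sealed upright specimen jar, clear glass with green contents, an orange cap and a heavy steel foot, a plain cylinder 48 mm in diameter and 75 mm tall, 0.14 to 0.28 kg. Origin at the centre of its underside, z up. May be absent (None).
- jar5: Sealed upright specimen jar, clear glass with green contents, an orange cap and a heavy steel foot, a plain cylinder 48 mm in diameter and 75 mm tall, 0.14 to 0.28 kg. Origin at the centre of its underside, z up. May be absent (None).
- jar6: Sealed upright specimen jar, clear glass with green contents, an orange cap and a heavy steel foot, a plain cylinder 48 mm in diameter and 75 mm tall, 0.14 to 0.28 kg. Origin at the centre of its underside, z up. May be absent (None).
- beaker: Bystander: empty glass beaker 70 mm wide, 95 mm tall, standing on the bench; origin at the centre of its underside. Leave alone.
- wash_bottle: Bystander: white bottle with red cap, 60 mm wide, 170 mm tall; origin at the centre of its underside. Leave alone.
- dish: Bystander: shallow white dish 90 mm wide, 18 mm tall; origin at the centre of its underside. Leave alone.

How it is judged:
By the outcome, as a careful person would: the job done as asked, in the order asked, and still so for the second after the job is handed in, with the robot touching nothing.
Of jar1, jar2, jar3, jar4, jar5, jar6 only 4 to 6 are there at a start; the rules pass over those that are not, and their reading is None.
At some moment in a run one of jar1, jar2, jar3, jar4, jar5, jar6 may be knocked a few centimetres aside while the robot is not near it.
It also fails if it takes over 200 s, if anything falls off the work surface, if the arm or the gripper's body presses on something with over 40 N, if the wrist force passes 120 N, or if a joint passes its speed limit or range.

## Robot

A 6-joint arm with a two-finger parallel gripper is mounted at the origin on the work surface. World frame = base frame: x ahead of the robot, y to its left, z up, the work surface at z = 0. Lengths are in m, angles in rad, forces in N, time in s.
With the tool pointing down it reaches from about 0.35 to 0.85 m from the base axis. Payload 8.1 kg.
Tool frame: the origin (TCP) lies on the centre line of the jaws, within the pads' length; the fingertips stand 22 mm ahead of it and the grasp point (between the pads) lies 3 mm ahead of it; z points along the fingers, y is the line along which they close (so a half turn about z gives the same grasp; the last joint's range is limited). The gripper opens to 93 mm and grips with 3 to 60 N. Pads are 15 mm wide; open, the fingers measure 128 mm over their backs; the gripper's body (75 mm by 188 mm) begins 65 mm behind the grasp point.
Start: joints at [-1.214, 0.13, 1.488, -0, 1.523, -0.085], TCP at [0.257, -0.542, 0.241] pointing down, gripper open.
Joint ranges: [-2.96, 2.96], [-0.89, 2.26], [0.02, 2.5], [-1.34, 4.48], [0, 2.73], [-2.66, 2.66]. Speed limits (rad/s): [2.39, 2.39, 2.79, 3.14, 3.14, 3.14].

## Interface

Orientations are given as a rotation vector (axis times angle).
In Python, from plant import robot, optics gives the robot as it stands (robot), with the cameras (optics).
- The arm moves only by the shell command python3 inch.py 'ROWS' [FORCE]. ROWS is a JSON object whose key "moves" holds a list of rows, 1 to 20 of them, each of 5 numbers: the finger opening in m, then dx, dy, dz in shares of the most that a row can go, 1 being 50 mm, then a turn about the tool's z in fractions of the full range, 1 being 60 degrees; each row shifts and turns the commanded pose from where the row before left it, along the tool's axes as they then stand; what a row does not reach is not made up. A row lasts 1/10 s, in which the tool goes at most 0.05 m and 0.15 rad, less where a joint would pass 70% of its speed; a pose out of reach is approached as far as the arm can. The fingers move at their own pace and stop on an object; FORCE is the grip in N (left out, the last holds). Time passes only in rows, so rows that do not move let the fingers close. It prints the time, the measured TCP pose, the force, the opening and the grip force at its end. No shift or turn number may pass 1 either way. Input that does not fit is refused with a message, and nothing moves.
- robot.read_state(): the state, without advancing time (a new reading comes with each control period).
- optics.read_camera(name): name is "scene" or "top" or "wrist"; returns a dict with "image" (480x640x3 uint8, red, green, blue), "fx", "fy", "cx", "cy" (pixels), "R" (3x3) and "t" (3): a world point X has camera coordinates R X + t. Camera axes: x right, y down, z forward; pixel columns grow to the right and rows downward; lengths in m; the calibration is good to about 2 mm. The wrist camera is an equidistant fisheye: a pixel r from the principal point sees the ray r / f radians off the axis. A picture is of the moment at which its call begins. There is no depth.
- robot.close_job(): hands the job in; it is judged then, once.
The state is a dict: "t": time; "q": joint angles; "dq": joint speeds; "joint_torque": joint torques, N m; "tool_pos": TCP position; "orientation": TCP orientation; "force": force on the tool from outside, world axes, zero at the start; "wrist_torque": the same for the moment, N m; "opening": finger opening in m; "gripper_force": force on a finger pad.
Only numpy, scipy, OpenCV 4.12 (cv2) and the standard library are available. Lean on these libraries where they do the work, as an engineer would, in place of code of your own. Each camera call takes 0.05 s, during which the arm holds its last target. There are 200 camera calls.

## Working session

There is one attempt and no reset: what is moved stays moved. The work goes in short steps, Python scripts to look and compute and a shell command to move; the robot and the scene stay as the last step left them, time stands still between calls to the robot, and variables do not carry over. Pictures are saved under pics/ and viewed, at most 14 in all, crops included, and the job is handed in when it is done.

```bash
ls; mkdir -p pics
cat > h.py <<'E'
import numpy as np, cv2
from plant import robot, optics
from scipy.spatial.transform import Rotation as Ro
def shot(cam,name):
    c=optics.read_camera(cam); cv2.imwrite(f'pics/{name}.png',c['image'][:,:,::-1]); np.savez(f'pics/{name}.npz',**c); return c
def ray(c,u,v,z):
    "pixel -> world point at height z (pinhole)"
    d=np.array([(u-c['cx'])/c['fx'],(v-c['cy'])/c['fy'],1.]);R=np.array(c['R']);t=np.array(c['t'])
    o=-R.T@t; d=R.T@d; return o+d*(z-o[2])/d[2]
def proj(c,X):
    p=np.array(c['R'])@np.array(X)+np.array(c['t']); return c['fx']*p[0]/p[2]+c['cx'],c['fy']*p[1]/p[2]+c['cy']
E
python3 - <<'E'
from h import *
for n in('top','scene'):
    c=shot(n,n+'0'); print(n,c['fx'],c['cx'],c['cy'],np.round(c['R'],3).tolist(),c['t'])
s=robot.read_state(); print(s['t'],s['tool_pos'],s['orientation'])
print(np.round(Ro.from_rotvec(s['orientation']).as_matrix(),3))
E
```

```text
inch.py
pics
plant.py
top 550.8726208905974 322.1860406211414 235.17418189601855 [[-0.112, -0.994, 0.005], [-0.972, 0.109, -0.209], [0.207, -0.028, -0.978]] [0.08200069 0.59100864 1.25977   ]
scene 454.55523784498763 317.1433493277071 234.29482931409837 [[-0.581, 0.814, -0.01], [0.645, 0.452, -0.616], [-0.497, -0.365, -0.787]] [ 0.33597034 -0.33768689  1.38206484]
0.1 [ 0.25639659 -0.54194483  0.2397233 ] [-3.06369911e+00 -6.87955722e-01  3.40158754e-04]
[[ 0.904  0.428 -0.001]
 [ 0.428 -0.904  0.002]
 [ 0.    -0.002 -1.   ]]
```

View pics/top0.png

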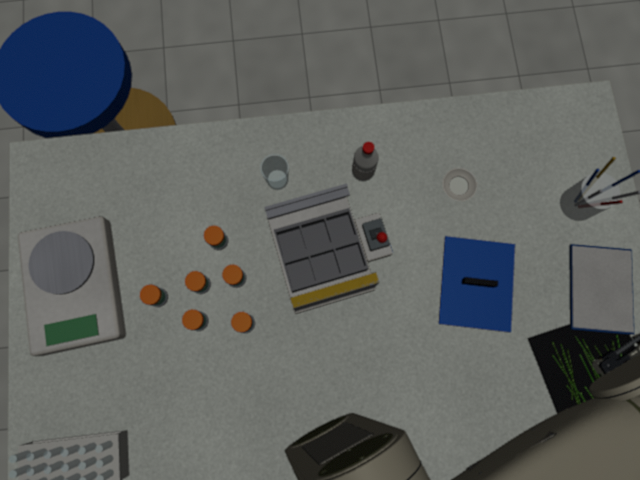

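View pics/scene0.png

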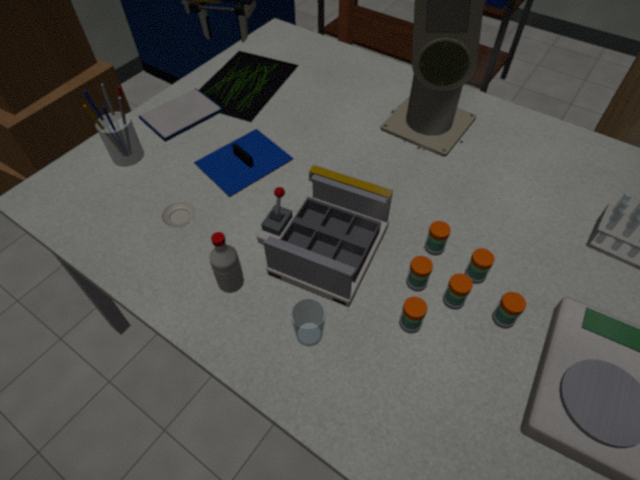

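The top view shows six jars at (214,236), (196,282), (233,274), (151,295), (193,320) and (242,322). The shaker is around (322,250) with its lever at (381,237), and the plate is at (478,283). The dish, bottle and beaker are clear of these.

```bash
cat >> h.py <<'E'
def jars(c,smin=60):
    h=cv2.cvtColor(c['image'],cv2.COLOR_RGB2HSV)
    m=cv2.inRange(h,(5,170,120),(16,255,255)); n,l,s,ce=cv2.connectedComponentsWithStats(m)
    return [(s[i,4],ce[i]) for i in range(1,n) if s[i,4]>smin]
E
python3 - <<'E'
from h import *
ld=lambda n:dict(np.load(f'pics/{n}.npz'))
T=ld('top0');S=ld('scene0')
for n,c in(('top',T),('scene',S)):
    for a,(u,v) in jars(c): print(n,a,round(u),round(v),ray(c,u,v,0.070).round(4)[:2])
h=cv2.cvtColor(T['image'],cv2.COLOR_RGB2HSV)
m=cv2.inRange(h,(105,150,60),(125,255,255)); m[:200]=0;m[:,:400]=0;m[:,560:]=0
cs=max(cv2.findContours(m,0,2)[0],key=cv2.contourArea)
W=np.array([ray(T,u,v,.006)[:2] for u,v in cs[:,0]],np.float32); print('plate',cv2.minAreaRect(W))
# handle: dark within the plate
r=T['image'][230:335,435:520]; k=(r.max(2)<45).astype(np.uint8); 
ys,xs=np.nonzero(k); W2=np.array([ray(T,u+435,v+230,.04)[:2] for u,v in zip(xs,ys)],np.float32); print('handle',cv2.minAreaRect(W2),len(xs))
cv2.imwrite('pics/a.png',cv2.resize(T['image'][175:315,255:400,::-1],None,fx=5,fy=4.2,interpolation=cv2.INTER_CUBIC)[:600])
cv2.imwrite('pics/b.png',cv2.resize(S['image'][155:305,250:400,::-1],None,fx=4,fy=4,interpolation=cv2.INTER_CUBIC))
E
```

```text
top 243 213 234 [0.6255 0.2742]
top 258 232 274 [0.5265 0.2375]
top 257 194 280 [0.5203 0.3255]
top 263 149 294 [0.5006 0.4317]
top 274 192 319 [0.4317 0.3375]
top 270 241 321 [0.4136 0.2256]
scene 210 440 228 [0.4106 0.2262]
scene 247 483 256 [0.4285 0.3384]
scene 262 422 264 [0.5236 0.2381]
scene 278 461 282 [0.5173 0.3263]
scene 311 514 301 [0.4975 0.4335]
scene 325 415 306 [0.6227 0.275 ]
plate ((0.44649961590766907, -0.3512117862701416), (0.17241372168064117, 0.21570482850074768), 76.93409729003906)
handle ((0.44515660405158997, -0.3475057780742645), (0.08426801860332489, 0.016086384654045105), 77.20597839355469) 231
```

View pics/a.png

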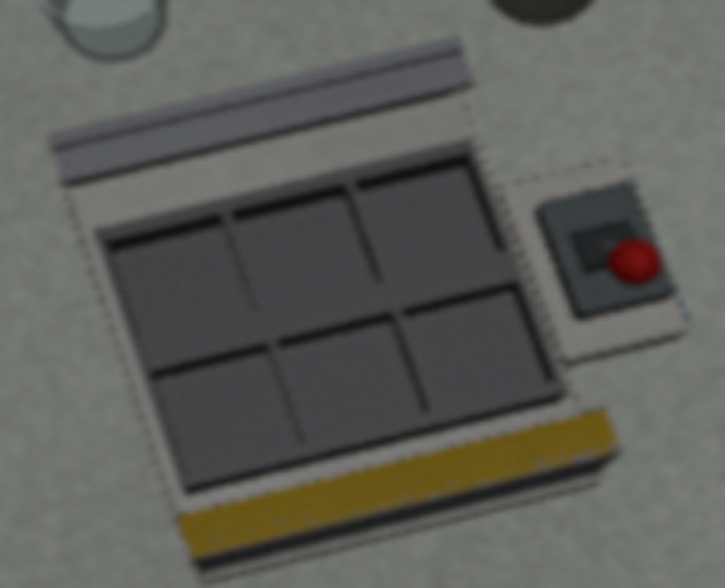

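View pics/b.png

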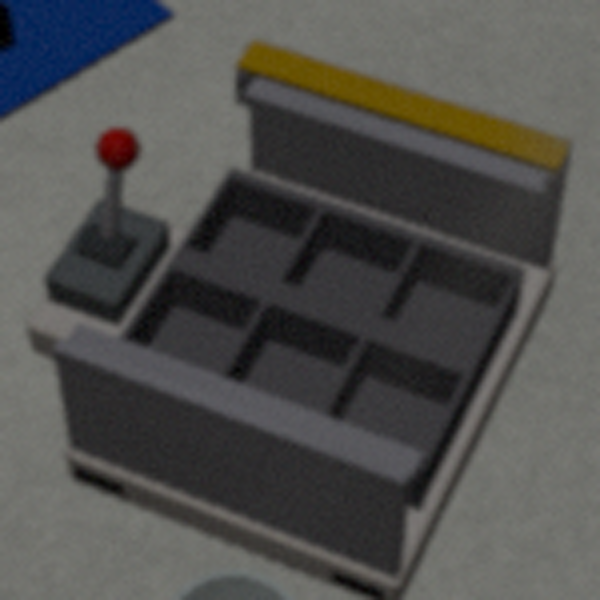

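The crops show the lip, curb and tray edges clearly, so I'll fit the shaker pose to those corners.

```bash
cat > fit.py <<'E'
from h import *
from scipy.optimize import least_squares
ld=lambda n:dict(np.load(f'pics/{n}.npz'))
T=ld('top0');S=ld('scene0')
A=[(180,515,-98,100,137),(607,410,-98,-100,137),(195,558,-122,100,137),(617,450,-122,-100,137),(50,133,122,100,124),(460,38,122,-100,124),
(188,490,-69,91,71),(562,395,-69,-91,71)]
B=[(250,42,-122,-100,137),(570,142,-122,100,137),(238,70,-98,-100,131),(558,168,-98,100,131),(62,362,122,-100,124),(410,482,122,100,124)]
P=[(T,u/5-.4+255,v/4.2-.4+175,x,y,z) for u,v,x,y,z in A]+[(S,u/4-.4+250,v/4-.4+155,x,y,z) for u,v,x,y,z in B]
def f(p):
    r=[]
    for c,u,v,x,y,z in P:
        q=np.array([p[0]+np.cos(p[2])*x*1e-3-np.sin(p[2])*y*1e-3,p[1]+np.sin(p[2])*x*1e-3+np.cos(p[2])*y*1e-3,z*1e-3])
        a=proj(c,q); r+=[a[0]-u,a[1]-v]
    return np.array(r)
s=least_squares(f,[.55,0,0],loss='soft_l1'); print(s.x.round(4)); print(f(s.x).reshape(-1,2).round(1).tolist())
for n,c in(('t',T),('s',S)):
    h=cv2.cvtColor(c['image'],cv2.COLOR_RGB2HSV); m=cv2.inRange(h,(0,180,90),(3,255,255))|cv2.inRange(h,(176,180,90),(180,255,255))
    k,l,st,ce=cv2.connectedComponentsWithStats(m)
    for i in range(1,k):
        if st[i,4]>20: print(n,st[i,4],ce[i].round(),ray(c,*ce[i],.09).round(4))
p=s.x;R2=np.array([[np.cos(p[2]),-np.sin(p[2])],[np.sin(p[2]),np.cos(p[2])]])
for x in(-39,39):
    for y in(-62,0,62): print(x,y,(p[:2]+R2@[x/1e3,y/1e3]).round(4))
E
python3 fit.py
```

```text
[0.5623 0.0244 0.1852]
[[-0.8, 0.9], [-0.1, -0.4], [-0.7, 1.1], [1.2, 0.3], [-1.4, 1.1], [-0.8, -0.5], [-0.7, -3.5], [-1.4, -3.4], [0.3, -1.7], [0.3, -1.6], [-1.0, -0.4], [-0.5, 0.8], [-2.2, -4.0], [-0.9, -0.7]]
t 78 [368. 147.] [ 0.7963 -0.1191  0.09  ]
t 39 [382. 236.] [ 0.573  -0.1236  0.09  ]
s 27 [278. 190.] [ 0.5422 -0.1399  0.09  ]
s 92 [217. 237.] [ 0.732  -0.1607  0.09  ]
-39 -62 [ 0.5353 -0.0437]
-39 0 [0.5239 0.0173]
-39 62 [0.5125 0.0782]
39 -62 [ 0.612  -0.0293]
39 0 [0.6006 0.0316]
39 62 [0.5892 0.0926]
```

```bash
sed -i 's/^(188,490.*$/]/; s/(62,362,122,-100,124),//' fit.py; python3 fit.py | tee fit.out
cat >> h.py <<'E'
def to(x,y,z=None,yaw=None):
    "tool-axis displacement from the current pose to a world target; yaw of tool x in deg"
    s=robot.read_state(); R=Ro.from_rotvec(s['orientation']).as_matrix(); p=np.array(s['tool_pos'])
    d=np.array([x,y,p[2] if z is None else z])-p; a=np.degrees(np.arctan2(R[1,0],R[0,0]))
    print('t',round(s['t'],1),'pos',p.round(4),'yaw',round(a,1),'tool d',(R.T@d).round(4),'turn',None if yaw is None else np.radians(a-yaw).round(3))
E
python3 -c "
from h import *
to(.412,.226,.2,100.6)"
```

```text
[0.5632 0.0242 0.1793]
[[-1.1, 0.3], [-0.2, -0.5], [-1.1, 0.5], [1.1, 0.2], [-1.1, 0.4], [-0.3, -0.8], [0.3, -1.6], [0.2, -1.2], [-1.0, -0.3], [-0.7, 1.3], [-1.7, -0.4]]
t 78 [368. 147.] [ 0.7963 -0.1191  0.09  ]
t 39 [382. 236.] [ 0.573  -0.1236  0.09  ]
s 27 [278. 190.] [ 0.5422 -0.1399  0.09  ]
s 92 [217. 237.] [ 0.732  -0.1607  0.09  ]
-39 -62 [ 0.5359 -0.0438]
-39 0 [0.5248 0.0173]
-39 62 [0.5138 0.0783]
39 -62 [ 0.6126 -0.0298]
39 0 [0.6016 0.0312]
39 62 [0.5905 0.0922]
t 0.1 pos [ 0.2564 -0.5419  0.2397] yaw 25.3 tool d [ 0.469  -0.6276  0.0408] turn -1.314
```

Careful with the scale: shifts go in shares of 50 mm and turns go in shares of 60 degrees. That gives: 0.03 m is 0.6, 0.02 m is 0.4, -0.146 rad / 1.0472 = -0.1394.

```bash
python3 inch.py '{"moves": [[0.07, 0.6, 0.4, 0, -0.1394], [0.07, 0.6, 0.4, 0, -0.1394], [0.07, 0.6, 0.4, 0, -0.1394], [0.07, 0.6, 0.4, 0, -0.1394], [0.07, 0.6, 0.4, 0, -0.1394], [0.07, 0.6, 0.4, 0, -0.1394], [0.07, 0.6, 0.4, 0, -0.1394], [0.07, 0.6, 0.4, 0, -0.1394], [0.07, 0.6, 0.4, 0, -0.1346], [0.07, 0, 0, 0, 0]]}' 25; python3 -c "
from h import *
to(.412,.226,.2,100.3)"
```

```text
t: 1.1
tool_pos: [0.5325, -0.4102, 0.2399]
orientation: [-2.001, -2.42, -0.003]
force: [-0.0, 0.2, 0.5]
opening: 0.07
gripper_force: 0.0
t 1.1 pos [ 0.5325 -0.4102  0.2399] yaw 100.8 tool d [0.6474 0.0012 0.0414] turn 0.009
```

Converted, 0.04 m is 0.8, 0.009 rad / 1.0472 = 0.0086.

```bash
python3 inch.py '{"moves": [[0.07, 0.8, 0, 0, 0.0086], [0.07, 0.8, 0, 0, 0], [0.07, 0.8, 0, 0, 0], [0.07, 0.8, 0, 0, 0], [0.07, 0.8, 0, 0, 0], [0.07, 0.8, 0, 0, 0], [0.07, 0.8, 0, 0, 0], [0.07, 0.8, 0, 0, 0], [0.07, 0.8, 0, 0, 0], [0.07, 0.8, 0, 0, 0], [0.07, 0.8, 0, 0, 0], [0.07, 0.8, 0, 0, 0], [0.07, 0.8, 0, 0, 0], [0.07, 0.8, 0, 0, 0], [0.07, 0.8, 0, 0, 0], [0.07, 0.8, 0, 0, 0], [0.07, 0, 0, 0, 0], [0.07, 0, 0, 0, 0]]}'
python3 - <<'E'
from h import *
to(.412,.226,.2,100.3)
c=shot('top','t1')
for a,(u,v) in jars(c): print(a,ray(c,u,v,.07).round(4)[:2])
w=shot('wrist','w1'); print(w['fx'],w['cx'],w['cy'])
R=np.array(w['R']);print(R.round(3).tolist(),-R.T@w['t'])
E
```

```text
t: 2.9
tool_pos: [0.4205, 0.2163, 0.2403]
orientation: [2.022, 2.404, -0.002]
force: [1.5, -0.8, 0.1]
opening: 0.0699
gripper_force: 0.0
t 2.9 pos [0.4205 0.2163 0.2403] yaw 99.9 tool d [ 0.0111 -0.0067  0.0403] turn -0.008
246 [0.6253 0.2741]
371.64829954431775 318.2887491298043 241.76217682909393
[[0.985, 0.17, -0.002], [0.165, -0.952, 0.26], [0.043, -0.256, -0.966]] [0.40808963 0.28628583 0.38352171]
```

View pics/w1.png

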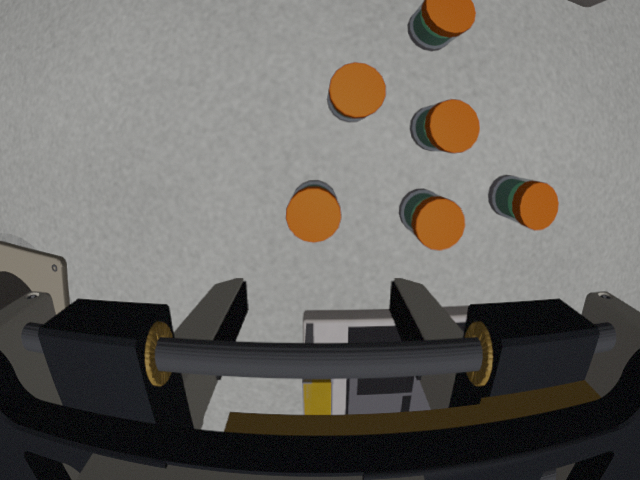

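The wrist view shows all six caps: (313,214), (357,90), (452,126), (438,222), (537,205) and (447,15). I'll measure them with the fisheye model.

```bash
cat >> h.py <<'E'
def fray(c,u,v,z):
    x=(u-c['cx'])/c['fx'];y=(v-c['cy'])/c['fy'];th=np.hypot(x,y);k=np.sin(th)/max(th,1e-9)
    d=np.array([x*k,y*k,np.cos(th)]);R=np.array(c['R']);o=-R.T@np.array(c['t']);d=R.T@d;return o+d*(z-o[2])/d[2]
def wj(name):
    c=shot('wrist',name)
    for a,(u,v) in jars(c,150): print(a,round(u),round(v),fray(c,u,v,.072)[:2].round(4))
E
python3 - <<'E'
from h import *
c=dict(np.load('pics/w1.npz'))
for a,(u,v) in jars(c,150): print(a,round(u),round(v),fray(c,u,v,.072)[:2].round(4))
to(.412,.226,.062,100.3)
E
```

```text
1309 451 14 [0.5015 0.427 ]
2350 357 90 [0.4312 0.3374]
2020 454 126 [0.5195 0.3258]
1392 538 206 [0.624  0.2747]
2255 313 215 [0.4133 0.2265]
1920 440 224 [0.5252 0.2382]
t 3.0 pos [0.421  0.2151 0.2404] yaw 99.7 tool d [ 0.0124 -0.0069  0.1784] turn -0.01
```

Converted, 0.04 m is 0.8, 0.03 m is 0.6.

```bash
python3 inch.py '{"moves": [[0.07, 0.24, -0.12, 0.4, 0], [0.07, 0, 0, 0.8, 0], [0.07, 0, 0, 0.8, 0], [0.07, 0, 0, 0.8, 0], [0.07, 0, 0, 0.6, 0], [0.07, 0, 0, 0.16, 0], [0.07, 0, 0, 0, 0], [0.03, 0, 0, 0, 0], [0.03, 0, 0, 0, 0], [0.03, 0, 0, 0, 0], [0.03, 0, 0, 0, 0], [0.03, 0, 0, 0, 0]]}'; python3 -c "
from h import *
to(.413,.2265,.062,100.3)"
```

```text
t: 4.2
tool_pos: [0.414, 0.2275, 0.0642]
orientation: [2.022, 2.402, 0.004]
force: [-0.3, 0.0, 6.4]
opening: 0.0474
gripper_force: 25.0
t 4.2 pos [0.414  0.2275 0.0642] yaw 99.8 tool d [-0.0008 -0.0011  0.0022] turn -0.009
```

Converted, -0.04 m is -0.8, -0.005 m is -0.1, -0.009 rad / 1.0472 = -0.0086.

```bash
python3 inch.py '{"moves": [[0.03, 0, 0, -0.8, -0.0086], [0.03, 0, 0, -0.8, 0], [0.03, 0, 0, -0.8, 0], [0.03, 0, 0, -0.8, 0], [0.03, 0, 0, -0.1, 0], [0.03, 0, 0, 0, 0]]}' >/dev/null; python3 -c "
from h import *
s=robot.read_state();print(s['opening'],s['gripper_force'],s['force'])
to(.5359,-.0438,.1,100.3)"
```

```text
0.04783794708352728 24.998872876167297 [-0.22721983 -0.27609014 -1.35538938]
t 4.8 pos [0.4136 0.2275 0.2292] yaw 100.3 tool d [-0.2889  0.0713  0.1292] turn 0.0
```

```bash
python3 inch.py '{"moves": [[0.03, -0.8, 0.2, 0, 0], [0.03, -0.8, 0.2, 0, 0], [0.03, -0.8, 0.2, 0, 0], [0.03, -0.8, 0.2, 0, 0], [0.03, -0.8, 0.2, 0, 0], [0.03, -0.8, 0.2, 0, 0], [0.03, -0.8, 0.2, 0, 0], [0.03, -0.18, 0.02, 0, 0], [0.03, 0, 0, 0, 0], [0.03, 0, 0, 0, 0]]}' >/dev/null
python3 - <<'E'
from h import *
to(.5359,-.0438,.1,100.3)
shot('wrist','w2')
E
```

```text
t 5.8 pos [ 0.5333 -0.0437  0.226 ] yaw 100.3 tool d [-0.0008  0.0028  0.126 ] turn 0.0
```

View pics/w2.png

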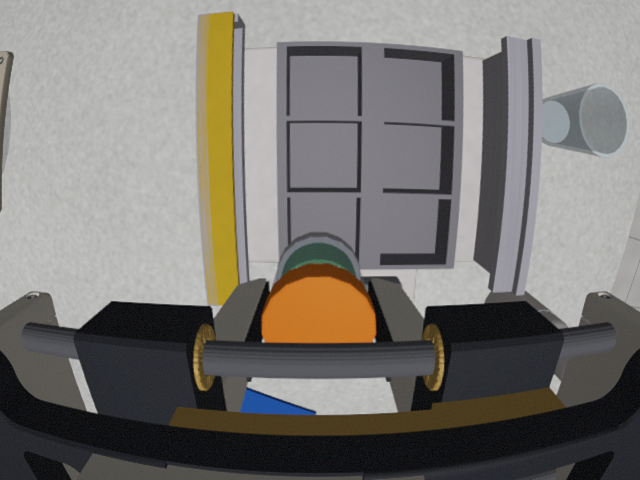

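Run:
```python
from h import *
c=dict(np.load('pics/w2.npz')); p=[.5632,.0242,.1793]
def loc(u,v,z):
    q=fray(c,u,v,z)[:2]-p[:2]; a=p[2]; return (np.array([[np.cos(a),np.sin(a)],[-np.sin(a),np.cos(a)]])@q*1e3).round(1)
for n,u,v,z in[('cell-69,91',287,47,.071),('cell-69,31',287,121,.071),('-69,-31',289,190,.071),('-9,91',361,48,.071),('-9,31',361,121,.071),('-9,-31',361,189,.071),('lip -98,100',232,13,.137),('lip -98',237,200,.137),('-98',240,305,.137),('far wall 69,91',454,53,.071),('69,-31',449,193,.071),('curb in 114 ',528,40,.124),('curb',520,295,.124),]: print(n,loc(u,v,z))
g=cv2.cvtColor(c['image'],cv2.COLOR_RGB2GRAY)
```

```text
cell-69,91 [-67.8  91. ]
cell-69,31 [-67.6  29.6]
-69,-31 [-66.5 -26.2]
-9,91 [-8.9 90.4]
-9,31 [-9.  29.8]
-9,-31 [ -8.3 -25.2]
lip -98,100 [-97.7  99.1]
lip -98 [-94.7 -24.2]
-98 [-97.  -97.5]
far wall 69,91 [69.5 92.6]
69,-31 [ 67.  -26.8]
curb in 114  [110.8  97.8]
curb [118.3 -99. ]
```

Converted, 0.04 m is 0.8, 0.003 m is 0.06.

```bash
python3 inch.py '{"moves": [[0.03, -0.02, 0.06, 0.4, 0], [0.03, 0, 0, 0.8, 0], [0.03, 0, 0, 0.6, 0], [0.03, 0, 0, 0.4, 0], [0.03, 0, 0, 0.2, 0], [0.03, 0, 0, 0.1, 0], [0.03, 0, 0, 0, 0], [0.03, 0, 0, 0, 0]]}'; python3 -c "
from h import *
to(.5359,-.0438,.1,100.3)"
```

```text
t: 6.65
tool_pos: [0.5384, -0.0449, 0.104]
orientation: [2.011, 2.411, 0.002]
force: [1.0, -0.3, -0.9]
opening: 0.0472
gripper_force: 25.0
t 6.7 pos [ 0.5384 -0.0449  0.104 ] yaw 100.3 tool d [ 0.0015 -0.0023  0.004 ] turn 0.001
```

Converted, -0.04 m is -0.8, 0.004 m is 0.08.

```bash
python3 inch.py '{"moves": [[0.03, 0.02, -0.04, 0.08, 0], [0.03, 0, 0, 0, 0], [0.056, 0, 0, 0, 0], [0.056, 0, 0, 0, 0], [0.056, 0, 0, -0.4, 0], [0.056, 0, 0, -0.8, 0], [0.056, 0, 0, -0.8, 0], [0.056, 0, 0, -0.6, 0], [0.07, 0, 0, 0, 0]]}'
python3 - <<'E'
from h import *
to(.624,.2747,.062,100.3); wj('w3')
E
```

```text
t: 7.55
tool_pos: [0.5379, -0.045, 0.2344]
orientation: [2.008, 2.406, 0.007]
force: [-0.0, 0.1, 1.4]
opening: 0.0603
gripper_force: 0.0
t 7.5 pos [ 0.5379 -0.045   0.2344] yaw 100.3 tool d [0.2996 0.1405 0.1726] turn 0.0
2937 315 240 [ 0.5374 -0.0545]
```

Converted, 0.04 m is 0.8, 0.02 m is 0.4.

```bash
python3 inch.py '{"moves": [[0.07, 0.8, 0.38, 0, 0], [0.07, 0.8, 0.38, 0, 0], [0.07, 0.8, 0.38, 0, 0], [0.07, 0.8, 0.38, 0, 0], [0.07, 0.8, 0.38, 0, 0], [0.07, 0.8, 0.38, 0, 0], [0.07, 0.8, 0.38, 0, 0], [0.07, 0.4, 0.16, 0, 0], [0.07, 0, 0, 0, 0], [0.07, 0, 0, 0, 0]]}' > /dev/null
python3 - <<'E'
from h import *
c=dict(np.load('pics/w3.npz'));print(fray(c,315,240,.108)[:2])
wj('w4'); to(.624,.2747,.062,100.3)
E
```

```text
[ 0.53557487 -0.04488034]
2120 211 26 [0.5005 0.4318]
1795 121 127 [0.4317 0.3378]
2376 212 152 [0.5205 0.326 ]
2393 326 234 [0.6244 0.2752]
2007 206 255 [0.5261 0.2383]
t 8.7 pos [0.6197 0.2749 0.2269] yaw 100.3 tool d [-0.0009  0.0046  0.1649] turn 0.0
```

Converted, 0.04 m is 0.8, 0.02 m is 0.4.

```bash
python3 inch.py '{"moves": [[0.07, 0, 0.08, 0.4, 0], [0.07, 0, 0, 0.8, 0], [0.07, 0, 0, 0.8, 0], [0.07, 0, 0, 0.8, 0], [0.07, 0, 0, 0.4, 0], [0.07, 0, 0, 0.06, 0], [0.07, 0, 0, 0, 0], [0.03, 0, 0, 0, 0], [0.03, 0, 0, 0, 0], [0.03, 0, 0, 0, 0], [0.03, 0, 0, 0, 0]]}'; python3 inch.py '{"moves": [[0.03, 0, 0, -0.6, 0], [0.03, 0, 0, -0.8, 0], [0.03, 0, 0, -0.8, 0], [0.03, 0, 0, -0.8, 0], [0.03, 0, 0, -0.3, 0], [0.03, 0, 0, 0, 0]]}'; python3 -c "
from h import *
to(.6126,-.0298,.1,100.3)"
```

```text
t: 9.75
tool_pos: [0.6252, 0.277, 0.0673]
orientation: [2.012, 2.411, 0.003]
force: [-1.6, -1.1, 5.5]
opening: 0.0475
gripper_force: 25.0
t: 10.35
tool_pos: [0.6258, 0.2773, 0.2338]
orientation: [2.011, 2.41, 0.007]
force: [0.1, -0.4, -1.6]
opening: 0.0474
gripper_force: 25.0
t 10.3 pos [0.6258 0.2773 0.2338] yaw 100.3 tool d [-0.2999 -0.0687  0.1332] turn 0.0
```

Converted, -0.04 m is -0.8, -0.018 m is -0.36.

```bash
python3 inch.py '{"moves": [[0.03, -0.8, -0.2, 0, 0], [0.03, -0.8, -0.2, 0, 0], [0.03, -0.8, -0.2, 0, 0], [0.03, -0.8, -0.2, 0, 0], [0.03, -0.8, -0.2, 0, 0], [0.03, -0.8, -0.2, 0, 0], [0.03, -0.8, -0.18, 0, 0], [0.03, -0.36, 0, 0, 0], [0.03, 0, 0, 0, 0], [0.03, 0, 0, 0, 0]]}' >/dev/null; python3 -c "
from h import *
to(.6126,-.028,.1035,100.3)"
```

```text
t 11.3 pos [ 0.6091 -0.0284  0.2284] yaw 100.3 tool d [-0.0005  0.0039  0.1248] turn -0.001
```

Converted, 0.04 m is 0.8, 0.03 m is 0.6.

```bash
python3 inch.py '{"moves": [[0.03, 0, 0.04, 0.4, 0], [0.03, 0, 0, 0.8, 0], [0.03, 0, 0, 0.6, 0], [0.03, 0, 0, 0.4, 0], [0.03, 0, 0, 0.2, 0], [0.03, 0, 0, 0.08, 0], [0.03, 0, 0, 0, 0], [0.03, 0, 0, 0, 0]]}'; python3 -c "
from h import *
to(.6126,-.028,.1035,100.3)"
```

```text
t: 12.15
tool_pos: [0.6128, -0.0282, 0.1081]
orientation: [2.011, 2.411, 0.002]
force: [-0.7, 0.2, -1.6]
opening: 0.0475
gripper_force: 25.0
t 12.2 pos [ 0.6128 -0.0282  0.1081] yaw 100.3 tool d [ 0.0003 -0.0001  0.0046] turn 0.001
```

Converted, -0.04 m is -0.8, 0.035 m is 0.7.

```bash
python3 inch.py '{"moves": [[0.03, 0, 0, 0.1, 0], [0.03, 0, 0, 0, 0], [0.056, 0, 0, 0, 0], [0.056, 0, 0, 0, 0], [0.056, 0, 0, -0.4, 0], [0.056, 0, 0, -0.8, 0], [0.056, 0, 0, -0.8, 0], [0.056, 0, 0, -0.6, 0], [0.07, 0.8, -0.1, 0, 0], [0.07, 0.8, -0.1, 0, 0], [0.07, 0.8, -0.1, 0, 0], [0.07, 0.8, -0.1, 0, 0], [0.07, 0.8, -0.1, 0, 0], [0.07, 0.8, -0.1, 0, 0], [0.07, 0.7, -0.16, 0, 0], [0.07, 0, 0, 0, 0], [0.07, 0, 0, 0, 0]]}'
python3 - <<'E'
from h import *
wj('w5'); to(.526,.2383,.065,100.3)
c=shot('top','t2')
for a,(u,v) in jars(c): print(a,ray(c,u,v,.07).round(4)[:2],ray(c,u,v,.106).round(4)[:2])
E
```

```text
t: 13.85
tool_pos: [0.5248, 0.2357, 0.2316]
orientation: [2.01, 2.414, -0.0]
force: [-0.2, 0.3, 0.5]
opening: 0.07
gripper_force: 0.0
1035 333 9 [0.5023 0.4216]
2350 230 92 [0.4319 0.3375]
2524 334 123 [0.5201 0.3258]
2333 321 228 [0.5258 0.2383]
t 13.9 pos [0.5252 0.2349 0.2316] yaw 100.3 tool d [0.0033 0.0014 0.1666] turn 0.001
274 [ 0.6224 -0.0346] [ 0.614  -0.0322]
287 [ 0.5431 -0.0501] [ 0.5369 -0.0472]
186 [0.5168 0.3289] [0.5113 0.3212]
83 [0.4961 0.4435] [0.4912 0.4325]
204 [0.4332 0.3319] [0.4301 0.3241]
```

Both placed jars sit well. Next is jar C.

Converted, 0.04 m is 0.8, 0.02 m is 0.4.

```bash
python3 inch.py '{"moves": [[0.07, 0.04, 0, 0.4, 0], [0.07, 0, 0, 0.8, 0], [0.07, 0, 0, 0.8, 0], [0.07, 0, 0, 0.8, 0], [0.07, 0, 0, 0.4, 0], [0.07, 0, 0, 0.1, 0], [0.07, 0, 0, 0, 0], [0.03, 0, 0, 0, 0], [0.03, 0, 0, 0, 0], [0.03, 0, 0, 0, 0], [0.03, 0, 0, 0, 0]]}'; python3 inch.py '{"moves": [[0.03, 0, 0, -0.6, 0], [0.03, 0, 0, -0.8, 0], [0.03, 0, 0, -0.8, 0], [0.03, 0, 0, -0.8, 0], [0.03, 0, 0, -0.3, 0], [0.03, 0, 0, 0, 0]]}'; python3 -c "
from h import *
to(.5248,.0173,.1,100.3)"
```

```text
t: 15.05
tool_pos: [0.5259, 0.2376, 0.0681]
orientation: [2.012, 2.411, 0.004]
force: [0.4, 0.5, 3.6]
opening: 0.0472
gripper_force: 25.0
t: 15.65
tool_pos: [0.5262, 0.2378, 0.2343]
orientation: [2.011, 2.41, 0.007]
force: [-0.6, 0.6, -2.0]
opening: 0.0479
gripper_force: 25.0
t 15.7 pos [0.5262 0.2378 0.2343] yaw 100.3 tool d [-0.2168 -0.0416  0.1339] turn 0.0
```

Converted, -0.04 m is -0.8, 0.03 m is 0.6.

```bash
python3 inch.py '{"moves": [[0.03, -0.8, -0.14, 0, 0], [0.03, -0.8, -0.14, 0, 0], [0.03, -0.8, -0.14, 0, 0], [0.03, -0.8, -0.14, 0, 0], [0.03, -0.8, -0.14, 0, 0], [0.03, -0.34, -0.1, 0, 0], [0.03, 0, 0, 0, 0], [0.03, 0, 0, 0, 0], [0.03, 0, 0, 0.4, 0], [0.03, 0, 0, 0.6, 0], [0.03, 0, 0, 0.6, 0], [0.03, 0, 0, 0, 0]]}' ; python3 -c "
from h import *
to(.5248,.0173,.104,100.3)"
```

```text
t: 16.85
tool_pos: [0.5203, 0.0182, 0.1457]
orientation: [-2.005, -2.407, 0.009]
force: [-0.2, -0.2, -2.4]
opening: 0.0478
gripper_force: 25.0
t 16.9 pos [0.5203 0.0182 0.1457] yaw 100.4 tool d [-0.0018  0.0046  0.0416] turn 0.002
```

Converted, 0.02 m is 0.4, 0.004 m is 0.08.

```bash
python3 inch.py '{"moves": [[0.03, -0.02, 0.08, 0, 0], [0.03, 0, 0, 0, 0], [0.03, 0, 0, 0.4, 0], [0.03, 0, 0, 0.3, 0], [0.03, 0, 0, 0.14, 0], [0.03, 0, 0, 0, 0]]}' ; python3 -c "
from h import *
to(.5248,.0173,.104,100.3); to(.520,.3258,.104,100.3)"
```

```text
t: 17.45
tool_pos: [0.5295, 0.0164, 0.1111]
orientation: [2.011, 2.411, 0.002]
force: [-0.6, -0.3, -3.4]
opening: 0.0479
gripper_force: 25.0
t 17.4 pos [0.5295 0.0164 0.1111] yaw 100.3 tool d [ 0.0017 -0.0044  0.0071] turn 0.0
t 17.4 pos [0.5295 0.0164 0.1111] yaw 100.3 tool d [0.3061 0.0461 0.007 ] turn 0.0
```

Converted, -0.004 m is -0.08, 0.001 m is 0.02.

```bash
python3 inch.py '{"moves": [[0.03, 0.02, -0.08, 0, 0], [0.03, 0, 0, 0, 0], [0.03, 0, 0, 0, 0]]}' ; python3 -c "
from h import *
to(.5248,.0173,.104,100.3)"
```

```text
t: 17.75
tool_pos: [0.5244, 0.0166, 0.1101]
orientation: [2.012, 2.412, 0.001]
force: [0.1, 0.2, -0.9]
opening: 0.0476
gripper_force: 25.0
t 17.8 pos [0.5244 0.0166 0.1101] yaw 100.3 tool d [0.0006 0.0005 0.0061] turn 0.0
```

Converted, -0.04 m is -0.8, 0.007 m is 0.14.

```bash
python3 inch.py '{"moves": [[0.03, 0, 0, 0.14, 0], [0.03, 0, 0, 0, 0], [0.056, 0, 0, 0, 0], [0.056, 0, 0, 0, 0], [0.056, 0, 0, -0.4, 0], [0.056, 0, 0, -0.8, 0], [0.056, 0, 0, -0.8, 0], [0.056, 0, 0, -0.6, 0], [0.07, 0.8, 0.14, 0, 0], [0.07, 0.8, 0.14, 0, 0], [0.07, 0.8, 0.14, 0, 0], [0.07, 0.8, 0.14, 0, 0], [0.07, 0.8, 0.14, 0, 0], [0.07, 0.8, 0.14, 0, 0], [0.07, 0.8, 0.14, 0, 0], [0.07, 0.54, 0.06, 0, 0], [0.07, 0, 0, 0, 0], [0.07, 0, 0, 0, 0]]}'
python3 - <<'E'
from h import *
wj('w6'); to(.520,.3258,.066,100.3)
E
```

```text
t: 19.55
tool_pos: [0.5204, 0.3281, 0.2326]
orientation: [2.011, 2.413, -0.001]
force: [-0.1, -0.1, 0.5]
opening: 0.0698
gripper_force: 0.0
2524 318 103 [0.5002 0.4317]
2197 218 201 [0.4317 0.338 ]
2290 318 232 [0.5199 0.3264]
t 19.6 pos [0.5206 0.3273 0.2326] yaw 100.3 tool d [-0.0013 -0.0008  0.1666] turn 0.0
```

Converted, 0.04 m is 0.8, 0.02 m is 0.4.

```bash
python3 inch.py '{"moves": [[0.07, -0.02, 0, 0.4, 0], [0.07, 0, 0, 0.8, 0], [0.07, 0, 0, 0.8, 0], [0.07, 0, 0, 0.8, 0], [0.07, 0, 0, 0.4, 0], [0.07, 0, 0, 0.1, 0], [0.07, 0, 0, 0, 0], [0.03, 0, 0, 0, 0], [0.03, 0, 0, 0, 0], [0.03, 0, 0, 0, 0], [0.03, 0, 0, 0, 0]]}'; python3 inch.py '{"moves": [[0.03, 0, 0, -0.6, 0], [0.03, 0, 0, -0.8, 0], [0.03, 0, 0, -0.8, 0], [0.03, 0, 0, -0.8, 0], [0.03, 0, 0, -0.3, 0], [0.03, 0, 0, 0, 0], [0.03, 0, 0, 0, 0]]}'; python3 -c "
from h import *
to(.6016,.0312,.104,100.3)"
```

```text
t: 20.7
tool_pos: [0.5213, 0.3274, 0.0691]
orientation: [2.012, 2.412, 0.003]
force: [-1.6, -0.7, 6.1]
opening: 0.0476
gripper_force: 25.0
t: 21.4
tool_pos: [0.52, 0.3266, 0.2305]
orientation: [-2.012, -2.411, 0.003]
force: [0.4, 0.0, -2.4]
opening: 0.0476
gripper_force: 24.9
t 21.4 pos [0.52   0.3266 0.2305] yaw 100.3 tool d [-0.3052  0.0277  0.1266] turn 0.0
```

Converted, -0.04 m is -0.8, 0.03 m is 0.6.

```bash
python3 inch.py '{"moves": [[0.03, -0.8, 0.08, 0, 0], [0.03, -0.8, 0.08, 0, 0], [0.03, -0.8, 0.08, 0, 0], [0.03, -0.8, 0.08, 0, 0], [0.03, -0.8, 0.08, 0, 0], [0.03, -0.8, 0.08, 0, 0], [0.03, -0.8, 0.08, 0, 0], [0.03, -0.5, 0, 0, 0], [0.03, 0, 0, 0, 0], [0.03, 0, 0, 0, 0], [0.03, 0, 0, 0.4, 0], [0.03, 0, 0, 0.6, 0], [0.03, 0, 0, 0.6, 0], [0.03, 0, 0, 0, 0], [0.03, 0, 0, 0, 0], [0.03, 0, 0, 0, 0]]}' ; python3 -c "
from h import *
to(.6016,.0312,.105,100.3)"
```

```text
t: 23.0
tool_pos: [0.6037, 0.0325, 0.1544]
orientation: [2.011, 2.412, 0.002]
force: [0.2, 0.4, -1.0]
opening: 0.0477
gripper_force: 25.0
t 23.0 pos [0.6037 0.0325 0.1544] yaw 100.4 tool d [-0.0009 -0.0024  0.0494] turn 0.001
```

Converted, 0.02 m is 0.4, 0.008 m is 0.16.

```bash
python3 inch.py '{"moves": [[0.03, -0.02, -0.04, 0.4, 0], [0.03, 0, 0, 0.4, 0], [0.03, 0, 0, 0.16, 0], [0.03, 0, 0, 0, 0], [0.03, 0, 0, 0, 0], [0.03, 0, 0, 0.04, 0], [0.056, 0, 0, 0, 0], [0.056, 0, 0, 0, 0], [0.056, 0, 0, 0, 0]]}'; python3 inch.py '{"moves": [[0.056, 0, 0, -0.6, 0], [0.056, 0, 0, -0.8, 0], [0.056, 0, 0, -0.8, 0], [0.056, 0, 0, -0.4, 0], [0.07, 0.8, -0.26, 0, 0], [0.07, 0.8, -0.26, 0, 0], [0.07, 0.8, -0.26, 0, 0], [0.07, 0.8, -0.26, 0, 0], [0.07, 0.8, -0.26, 0, 0], [0.07, 0.8, -0.26, 0, 0], [0.07, 0.8, -0.26, 0, 0], [0.07, 0.8, -0.26, 0, 0], [0.07, 0.24, -0.16, 0, 0], [0.07, 0, 0, 0, 0], [0.07, 0, 0, 0, 0], [0.07, 0, 0, 0, 0]]}'
python3 - <<'E'
from h import *
wj('w7'); to(.4317,.338,.066,100.3)
E
```

```text
t: 23.9
tool_pos: [0.6013, 0.0305, 0.103]
orientation: [2.012, 2.412, 0.001]
force: [-0.1, 0.5, -0.5]
opening: 0.0554
gripper_force: 0.0
t: 25.5
tool_pos: [0.4322, 0.336, 0.2327]
orientation: [2.014, 2.41, -0.0]
force: [-0.1, 0.4, 0.0]
opening: 0.0703
gripper_force: 0.0
2303 420 134 [0.4996 0.4321]
2108 281 265 [0.4052 0.3001]
t 25.6 pos [0.4323 0.3359 0.2327] yaw 100.2 tool d [ 0.0022 -0.0003  0.1667] turn -0.002
```

Run:
```python
from h import *
c=shot('scene','s2')
for a,(u,v) in jars(c,30): print(a,round(u),round(v),ray(c,u,v,.07).round(4)[:2],ray(c,u,v,.106).round(4)[:2])
to(.4052,.3001,.066,100.3)
```

```text
194 311 200 [ 0.5079 -0.0676] [ 0.5341 -0.0476]
207 338 208 [4.929e-01 3.000e-04] [0.5197 0.0173]
218 296 224 [ 0.5886 -0.0518] [ 0.6112 -0.0326]
239 322 233 [0.5765 0.0119] [0.5997 0.0283]
229 472 241 [0.4027 0.3   ] [0.4335 0.3036]
314 514 301 [0.4975 0.4332] [0.5242 0.431 ]
t 25.6 pos [0.4323 0.336  0.2326] yaw 100.2 tool d [-0.0305 -0.033   0.1666] turn -0.002
```

View pics/w7.png

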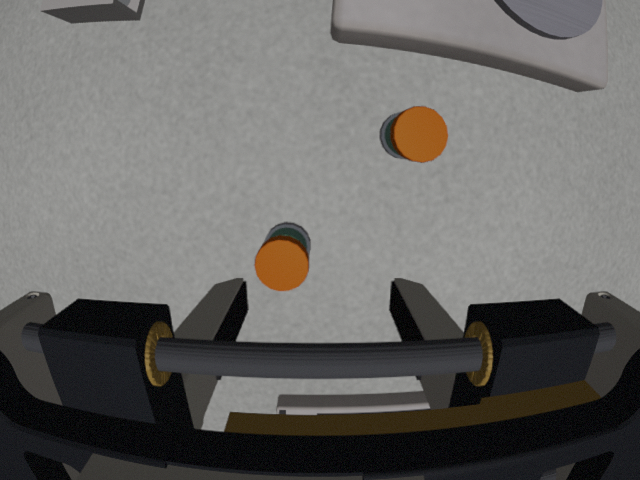

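The view shows jar B knocked but upright, with its cap at pixel (282,263), and E at (420,134). Both cameras agree on B's new spot at (0.405,0.300), so I'll go there.

Converted, -0.033 m is -0.66, -0.03 m is -0.6.

```bash
python3 inch.py '{"moves": [[0.07, -0.6, -0.66, 0, 0], [0.07, 0, 0, 0, 0], [0.07, 0, 0, 0, 0]]}' >/dev/null
python3 - <<'E'
from h import *
wj('w8'); to(.4052,.3001,.066,100.3)
E
```

```text
2073 458 102 [0.5    0.4323]
2302 320 231 [0.4054 0.3004]
t 25.9 pos [0.4052 0.3015 0.2334] yaw 100.2 tool d [-0.0015 -0.0005  0.1674] turn -0.001
```

Converted, 0.04 m is 0.8, 0.02 m is 0.4.

```bash
python3 inch.py '{"moves": [[0.07, -0.02, 0, 0.4, 0], [0.07, 0, 0, 0.8, 0], [0.07, 0, 0, 0.8, 0], [0.07, 0, 0, 0.8, 0], [0.07, 0, 0, 0.4, 0], [0.07, 0, 0, 0.1, 0], [0.07, 0, 0, 0, 0], [0.03, 0, 0, 0, 0], [0.03, 0, 0, 0, 0], [0.03, 0, 0, 0, 0], [0.03, 0, 0, 0, 0]]}'; python3 inch.py '{"moves": [[0.03, 0, 0, -0.6, 0], [0.03, 0, 0, -0.8, 0], [0.03, 0, 0, -0.8, 0], [0.03, 0, 0, -0.8, 0], [0.03, 0, 0, -0.3, 0], [0.03, 0, 0, 0, 0], [0.03, 0, 0, 0, 0]]}'; python3 -c "
from h import *
to(.5138,.0783,.104,100.3)"
```

```text
t: 27.05
tool_pos: [0.4054, 0.3013, 0.069]
orientation: [2.012, 2.411, 0.004]
force: [0.6, 0.6, 4.9]
opening: 0.0473
gripper_force: 25.0
t: 27.75
tool_pos: [0.4038, 0.3003, 0.2308]
orientation: [-2.012, -2.412, 0.003]
force: [0.5, 0.2, -1.9]
opening: 0.0474
gripper_force: 25.0
t 27.8 pos [0.4038 0.3003 0.2308] yaw 100.3 tool d [-0.238   0.0687  0.1268] turn 0.0
```

Converted, -0.04 m is -0.8, -0.038 m is -0.76.

```bash
python3 inch.py '{"moves": [[0.03, -0.8, 0.24, 0, 0], [0.03, -0.8, 0.24, 0, 0], [0.03, -0.8, 0.24, 0, 0], [0.03, -0.8, 0.24, 0, 0], [0.03, -0.8, 0.24, 0, 0], [0.03, -0.76, 0.18, 0, 0], [0.03, 0, 0, 0, 0], [0.03, 0, 0, 0, 0], [0.03, 0, 0, 0.4, 0], [0.03, 0, 0, 0.6, 0], [0.03, 0, 0, 0.6, 0], [0.03, 0, 0, 0, 0], [0.03, 0, 0, 0, 0], [0.03, 0, 0, 0, 0]]}' ; python3 -c "
from h import *
to(.5138,.0783,.105,100.3)"
```

```text
t: 29.15
tool_pos: [0.5156, 0.0796, 0.1542]
orientation: [2.011, 2.412, 0.002]
force: [0.7, -0.0, -1.0]
opening: 0.0478
gripper_force: 25.0
t 29.1 pos [0.5156 0.0796 0.1542] yaw 100.4 tool d [-0.0009 -0.0021  0.0492] turn 0.001
```

Careful with the scale: shifts go in shares of 50 mm and turns go in shares of 60 degrees. That gives: 0.02 m is 0.4, 0.008 m is 0.16.

```bash
python3 inch.py '{"moves": [[0.03, -0.02, -0.04, 0.4, 0], [0.03, 0, 0, 0.4, 0], [0.03, 0, 0, 0.16, 0], [0.03, 0, 0, 0, 0], [0.03, 0, 0, 0, 0], [0.03, 0, 0, 0.04, 0], [0.056, 0, 0, 0, 0], [0.056, 0, 0, 0, 0], [0.056, 0, 0, 0, 0]]}'; python3 inch.py '{"moves": [[0.056, 0, 0, -0.6, 0], [0.056, 0, 0, -0.8, 0], [0.056, 0, 0, -0.8, 0], [0.056, 0, 0, -0.4, 0], [0.07, 0.8, 0.12, 0, 0], [0.07, 0.8, 0.12, 0, 0], [0.07, 0.8, 0.12, 0, 0], [0.07, 0.8, 0.12, 0, 0], [0.07, 0.8, 0.12, 0, 0], [0.07, 0.8, 0.12, 0, 0], [0.07, 0.8, 0.12, 0, 0], [0.07, 0.8, 0.12, 0, 0], [0.07, 0.6, 0.04, 0, 0], [0.07, 0, 0, 0, 0], [0.07, 0, 0, 0, 0], [0.07, 0, 0, 0, 0]]}'
python3 - <<'E'
from h import *
wj('w9'); to(.500,.432,.066,100.3)
E
```

```text
t: 30.05
tool_pos: [0.5133, 0.0776, 0.1029]
orientation: [2.013, 2.412, 0.0]
force: [-0.2, 0.0, -0.5]
opening: 0.056
gripper_force: 0.0
t: 31.65
tool_pos: [0.4999, 0.4299, 0.2325]
orientation: [2.013, 2.411, -0.001]
force: [-0.4, 0.5, -0.0]
opening: 0.0698
gripper_force: 0.0
2326 320 227 [0.4999 0.4326]
t 31.7 pos [0.5001 0.4297 0.2327] yaw 100.2 tool d [0.0024 0.0003 0.1667] turn -0.001
```

Converted, 0.04 m is 0.8, 0.02 m is 0.4.

```bash
python3 inch.py '{"moves": [[0.07, 0.06, 0, 0.4, 0], [0.07, 0, 0, 0.8, 0], [0.07, 0, 0, 0.8, 0], [0.07, 0, 0, 0.8, 0], [0.07, 0, 0, 0.4, 0], [0.07, 0, 0, 0.1, 0], [0.07, 0, 0, 0, 0], [0.03, 0, 0, 0, 0], [0.03, 0, 0, 0, 0], [0.03, 0, 0, 0, 0], [0.03, 0, 0, 0, 0]]}'; python3 inch.py '{"moves": [[0.03, 0, 0, -0.6, 0], [0.03, 0, 0, -0.8, 0], [0.03, 0, 0, -0.8, 0], [0.03, 0, 0, -0.8, 0], [0.03, 0, 0, -0.3, 0], [0.03, 0, 0, 0, 0], [0.03, 0, 0, 0, 0]]}'; python3 -c "
from h import *
to(.5905,.0922,.104,100.3)"
```

```text
t: 32.8
tool_pos: [0.5, 0.4344, 0.0693]
orientation: [2.012, 2.412, 0.004]
force: [0.2, 0.2, 3.9]
opening: 0.0478
gripper_force: 25.0
t: 33.5
tool_pos: [0.4986, 0.4334, 0.2304]
orientation: [-2.012, -2.412, 0.004]
force: [-0.2, -0.8, -1.9]
opening: 0.0474
gripper_force: 25.0
t 33.5 pos [0.4986 0.4334 0.2304] yaw 100.3 tool d [-0.352   0.0296  0.1267] turn 0.0
```

Converted, -0.04 m is -0.8, -0.031 m is -0.62.

```bash
python3 inch.py '{"moves": [[0.03, -0.8, 0.06, 0, 0], [0.03, -0.8, 0.06, 0, 0], [0.03, -0.8, 0.06, 0, 0], [0.03, -0.8, 0.06, 0, 0], [0.03, -0.8, 0.06, 0, 0], [0.03, -0.8, 0.06, 0, 0], [0.03, -0.8, 0.06, 0, 0], [0.03, -0.8, 0.06, 0, 0], [0.03, -0.62, 0.1, 0, 0], [0.03, 0, 0, 0, 0], [0.03, 0, 0, 0, 0], [0.03, 0, 0, 0.4, 0], [0.03, 0, 0, 0.6, 0], [0.03, 0, 0, 0.6, 0], [0.03, 0, 0, 0, 0], [0.03, 0, 0, 0, 0], [0.03, 0, 0, 0, 0]]}' ; python3 -c "
from h import *
to(.5905,.0922,.105,100.3)"
```

```text
t: 35.2
tool_pos: [0.5913, 0.0945, 0.1543]
orientation: [2.011, 2.412, 0.002]
force: [0.4, -0.1, -1.6]
opening: 0.0476
gripper_force: 25.0
t 35.2 pos [0.5913 0.0945 0.1543] yaw 100.4 tool d [-0.0021 -0.0013  0.0493] turn 0.001
```

Converted, 0.02 m is 0.4, 0.008 m is 0.16.

```bash
python3 inch.py '{"moves": [[0.03, -0.02, -0.02, 0.4, 0], [0.03, 0, 0, 0.4, 0], [0.03, 0, 0, 0.16, 0], [0.03, 0, 0, 0, 0], [0.03, 0, 0, 0, 0], [0.03, 0, 0, 0.04, 0], [0.056, 0, 0, 0, 0], [0.056, 0, 0, 0, 0], [0.056, 0, 0, 0, 0]]}'; python3 inch.py '{"moves": [[0.056, 0, 0, -0.6, 0], [0.056, 0, 0, -0.8, 0], [0.056, 0, 0, -0.8, 0], [0.056, 0, 0, -0.6, 0], [0.09, -0.8, -0.4, 0, 0], [0.09, -0.8, -0.4, 0, 0], [0.09, -0.8, -0.4, 0, 0], [0.09, -0.8, -0.4, 0, 0], [0.09, -0.8, -0.4, 0, 0], [0.09, -0.8, -0.4, 0, 0], [0.09, -0.8, -0.4, 0, 0], [0.09, -0.8, -0.4, 0, 0], [0.09, -0.8, -0.4, 0, 0], [0.09, -0.8, -0.4, 0, 0]]}'; python3 inch.py '{"moves": [[0.092, 0, 0, 0, 0.1337], [0.092, 0, 0, 0, 0.1337], [0.092, 0, 0, 0, 0.1337], [0.092, 0, 0, 0, 0.1337], [0.092, 0, 0, 0, 0.1337], [0.092, 0, 0, 0, 0.1337], [0.092, 0, 0, 0, 0.1337], [0.092, 0, 0, 0, 0.1337], [0.092, 0, 0, 0, 0.1337], [0.092, 0, 0, 0, 0.1337], [0.092, 0, 0, 0, 0.1337], [0.092, 0, 0, 0, 0.1337], [0.092, 0, 0, 0, 0.1337], [0.092, 0, 0, 0, 0.1337], [0.092, 0, 0, 0, 0], [0.092, 0, 0, 0, 0]]}'
python3 - <<'E'
from h import *
w=shot('wrist','w10'); to(.446,-.349,.2,-12.8)
c=shot('top','t3')
for a,(u,v) in jars(c,30): print(a,round(u),round(v),ray(c,u,v,.07).round(4)[:2],ray(c,u,v,.106).round(4)[:2])
E
```

```text
t: 36.1
tool_pos: [0.5899, 0.0925, 0.1029]
orientation: [2.013, 2.412, 0.0]
force: [-0.1, -0.1, -0.3]
opening: 0.0562
gripper_force: 0.0
t: 37.5
tool_pos: [0.4638, -0.3385, 0.2428]
orientation: [2.013, 2.412, 0.0]
force: [0.1, 0.2, 0.2]
opening: 0.0899
gripper_force: 0.0
t: 39.1
tool_pos: [0.4646, -0.3368, 0.2426]
orientation: [-3.125, 0.321, -0.0]
force: [0.0, 0.1, 0.0]
opening: 0.0918
gripper_force: 0.0
t 39.1 pos [ 0.4646 -0.3368  0.2426] yaw -11.8 tool d [-0.0157  0.0157  0.0426] turn 0.018
261 342 222 [ 0.6223 -0.0343] [ 0.6139 -0.0319]
262 316 229 [0.6103 0.0279] [0.6022 0.0287]
268 291 237 [0.5993 0.0902] [0.5916 0.0891]
273 352 253 [ 0.5434 -0.0503] [ 0.5372 -0.0474]
276 325 262 [0.5285 0.0165] [0.5228 0.0175]
276 300 269 [0.5205 0.0755] [0.515  0.0749]
```

View pics/w10.png

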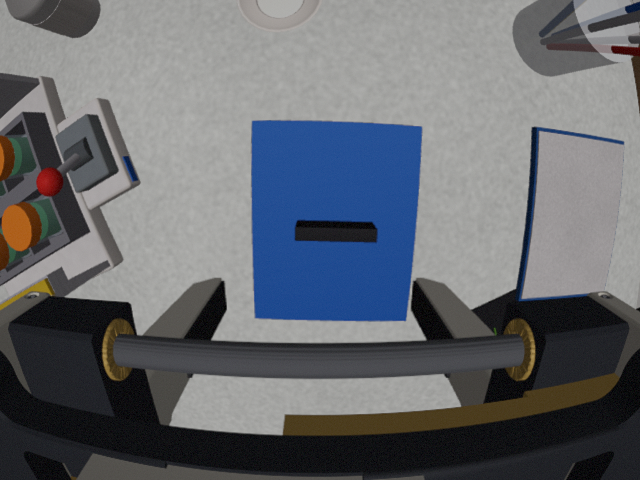

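The view shows all six jars in cells, and the handle at about (336,232) on the plate with plate corners (252,121), (421,127), (407,320) and (255,319). I'll locate it precisely.

```bash
cat > pl.py <<'E'
from h import *
c=dict(np.load('pics/w10.npz'))
h=cv2.cvtColor(c['image'],cv2.COLOR_RGB2HSV)
m=cv2.inRange(h,(105,150,60),(125,255,255)); m[:,:235]=0;m[:,440:]=0
cs=max(cv2.findContours(m,0,2)[0],key=cv2.contourArea)
W=np.array([fray(c,u,v,.006)[:2] for u,v in cs[:,0]],np.float32); print('plate',cv2.minAreaRect(W))
r=c['image'][200:260,270:400]; k=r.max(2)<60
ys,xs=np.nonzero(k);print(len(xs),xs.min()+270,xs.max()+270,ys.min()+200,ys.max()+200)
for u,v,z in[(295,226,.04),(376,228,.04),(296,241,.04),(377,241,.04),(295,221,.04),(376,223,.04)]: print(u,v,fray(c,u,v,z).round(4))
to(.446,-.349,.2,-12.8)
E
python3 pl.py
```

```text
plate ((0.4468079209327698, -0.35036930441856384), (0.17390698194503784, 0.21770945191383362), 76.80195617675781)
1562 295 376 221 241
295 226 [ 0.4627 -0.3139  0.04  ]
376 228 [ 0.445  -0.3897  0.04  ]
296 241 [ 0.448  -0.3116  0.04  ]
377 241 [ 0.432  -0.3885  0.04  ]
295 221 [ 0.4675 -0.315   0.04  ]
376 223 [ 0.4499 -0.3905  0.04  ]
t 39.2 pos [ 0.4645 -0.3368  0.2426] yaw -11.8 tool d [-0.0157  0.0157  0.0426] turn 0.018
```

Converted, 0.04 m is 0.8, 0.0171 m is 0.342, 0.024 rad / 1.0472 = 0.0229.

```bash
python3 -c "
from h import *
to(.4497,-.3511,.032,-13.2)"; python3 inch.py '{"moves": [[0.092, -0.23, 0.342, 0.8, 0.0229], [0.092, 0, 0, 0.8, 0], [0.092, 0, 0, 0.8, 0], [0.092, 0, 0, 0, 0], [0.092, 0, 0, 0, 0], [0.092, 0, 0, 0, 0]]}'; python3 -c "
from h import *
to(.4497,-.3511,.032,-13.2)"
```

```text
t 39.2 pos [ 0.4645 -0.3368  0.2426] yaw -11.8 tool d [-0.0116  0.017   0.2106] turn 0.024
t: 39.8
tool_pos: [0.4512, -0.3523, 0.1256]
orientation: [3.118, -0.364, 0.005]
force: [-0.0, -0.5, 1.2]
opening: 0.0918
gripper_force: 0.0
t 39.8 pos [ 0.4512 -0.3523  0.1256] yaw -13.3 tool d [-0.002  -0.001   0.0936] turn -0.002
```

Converted, 0.03 m is 0.6, 0.02 m is 0.4.

```bash
python3 inch.py '{"moves": [[0.092, -0.02, -0.02, 0.6, 0], [0.092, 0, 0, 0.6, 0], [0.092, 0, 0, 0.4, 0], [0.092, 0, 0, 0.24, 0], [0.092, 0, 0, 0, 0], [0.092, 0, 0, 0, 0], [0.07, 0, 0, 0, 0], [0.07, 0, 0, 0, 0], [0.07, 0, 0, 0, 0], [0.07, 0, 0, 0, 0]]}' 15; python3 inch.py '{"moves": [[0.07, 0, 0, -0.4, 0], [0.07, 0, 0, -0.6, 0], [0.07, 0, 0, -0.6, 0], [0.07, 0, 0, 0, 0], [0.07, 0, 0, 0, 0]]}';python3 - <<'E'
from h import *
to(.4497,-.3511,.032,-13.2); shot('wrist','w11')
c=shot('scene','s3'); cv2.imwrite('pics/s3c.png',cv2.resize(c['image'][80:280,150:400,::-1],None,fx=3,fy=3))
E
```

```text
t: 40.8
tool_pos: [0.4499, -0.3508, 0.0322]
orientation: [3.119, -0.365, 0.003]
force: [-0.5, -0.1, 6.7]
opening: 0.0801
gripper_force: 15.0
t: 41.3
tool_pos: [0.4492, -0.3501, 0.1107]
orientation: [3.12, -0.365, 0.001]
force: [-0.7, -0.4, -2.5]
opening: 0.0801
gripper_force: 15.0
t 41.3 pos [ 0.4492 -0.3501  0.1107] yaw -13.4 tool d [0.0006 0.0008 0.0787] turn -0.003
```

View pics/s3c.png

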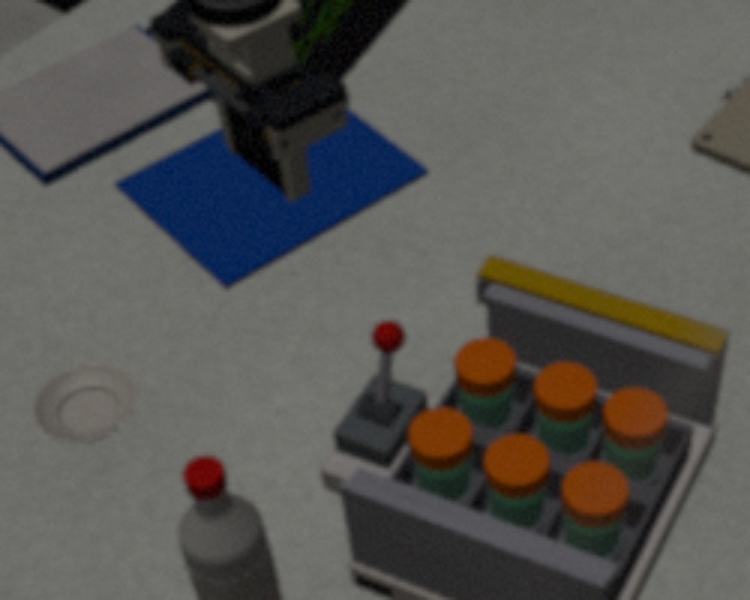

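```bash
cat > tilt.py <<'E'
from h import *
import sys
from scipy.optimize import least_squares
def fproj(c,X):
    p=np.array(c['R'])@X+np.array(c['t']);r=np.hypot(p[0],p[1]);th=np.arctan2(r,p[2]);return np.array([c['cx']+c['fx']*th*p[0]/r,c['cy']+c['fy']*th*p[1]/r])
def corners(c,s,p):
    "p: tilt (+ = far/+tool-x end up), ex offset of plate centre along tool x, ey"
    R=Ro.from_rotvec(s['orientation']).as_matrix();g=np.array(s['tool_pos'])+R@[0,0,.003]
    out=[]
    for x,y in((.11,-.088),(.11,.088)):
        v=np.array([x+p[1],y+p[2],.029]); a=p[0]   # tool axes, z down; far end up => z decreases
        v=np.array([v[0]*np.cos(a)+ (v[2])*np.sin(a),v[1],v[2]*np.cos(a)-v[0]*np.sin(a)]); out.append(g+R@(v-[0,0,.006]))
    return out
if __name__=='__main__':
    n=sys.argv[1]; c=shot('wrist',n); s=robot.read_state()
    h=cv2.cvtColor(c['image'],cv2.COLOR_RGB2HSV); m=cv2.inRange(h,(105,150,50),(125,255,255)); m[330:]=0
    cs=max(cv2.findContours(m,0,2)[0],key=cv2.contourArea);q=cs[:,0]
    tl=q[np.argmin(q.sum(1))];tr=q[np.argmin(q[:,1]-q[:,0])]
    print('corner px',tl,tr,'area',cv2.contourArea(cs))
    f=lambda p:np.r_[[(fproj(c,a)-b) for a,b in zip(corners(c,s,np.r_[p[0],-.003,p[1]]),(tl,tr))]].ravel()
    k=least_squares(f,[0,0]);print('tilt',k.x,'res',k.fun.round(1)); to(.5632,.0242,.2,10.3)
E
python3 tilt.py w12
```

```text
corner px [140  83] [495  82] area 75159.0
tilt [-0.03025592 -0.00014752] res [-0.6  0.2  0.5  0.9]
t 41.5 pos [ 0.4479 -0.3489  0.1083] yaw -13.4 tool d [ 0.0257 -0.3898 -0.0911] turn -0.413
```

Converted, -0.04 m is -0.8, -0.01 m is -0.2, -0.113 rad / 1.0472 = -0.1079.

```bash
python3 inch.py '{"moves": [[0.07, 0, 0, -0.8, -0.0955], [0.07, 0, 0, -0.8, -0.0955], [0.07, 0, 0, -0.8, -0.0955], [0.07, 0, 0, -0.2, -0.1079], [0.07, 0, 0, 0, 0], [0.07, 0, 0, 0, 0]]}';python3 -c "
from h import *
to(.5829,.0278,.24,10.3)"
```

```text
t: 42.05
tool_pos: [0.4484, -0.3494, 0.2384]
orientation: [-3.127, -0.277, 0.003]
force: [-1.0, -0.1, -2.5]
opening: 0.0798
gripper_force: 15.0
t 42.0 pos [ 0.4484 -0.3494  0.2384] yaw 10.1 tool d [ 0.1986 -0.3477 -0.0011] turn -0.003
```

Converted, -0.03 m is -0.6, 0.02 m is 0.4.

```bash
python3 inch.py '{"moves": [[0.07, 0.36, -0.6, 0, 0], [0.07, 0.36, -0.6, 0, 0], [0.07, 0.36, -0.6, 0, 0], [0.07, 0.36, -0.6, 0, 0], [0.07, 0.36, -0.6, 0, 0], [0.07, 0.36, -0.6, 0, 0], [0.07, 0.36, -0.6, 0, 0], [0.07, 0.36, -0.6, 0, 0], [0.07, 0.36, -0.6, 0, 0], [0.07, 0.36, -0.6, 0, 0], [0.07, 0.36, -0.6, 0, 0], [0.07, 0, -0.36, 0, 0], [0.07, 0, 0, 0, 0], [0.07, 0, 0, 0, 0], [0.07, 0, 0, 0.6, 0], [0.07, 0, 0, 0.4, 0], [0.07, 0, 0, 0, 0], [0.07, 0, 0, 0, 0], [0.07, 0, 0, 0, 0]]}';python3 -c "
from h import *
to(.5829,.0278,.156,10.3)"; python3 tilt.py w13
python3 - <<'E'
from h import *
c=shot('scene','s4'); cv2.imwrite('pics/s4c.png',cv2.resize(c['image'][120:320,220:440,::-1],None,fx=3,fy=3))
E
```

```text
t: 43.95
tool_pos: [0.5823, 0.0272, 0.192]
orientation: [3.129, 0.28, 0.003]
force: [0.4, 0.4, -2.4]
opening: 0.0801
gripper_force: 15.0
t 44.0 pos [0.5823 0.0272 0.192 ] yaw 10.2 tool d [ 0.0006 -0.0005  0.036 ] turn -0.001
corner px [140  83] [496  82] area 75296.5
tilt [-0.03572495 -0.00014774] res [-0.1 -0.3  0.   0.4]
t 44.0 pos [0.5825 0.0273 0.1923] yaw 10.2 tool d [-0.0195 -0.0003 -0.0077] turn -0.001
```

View pics/s4c.png

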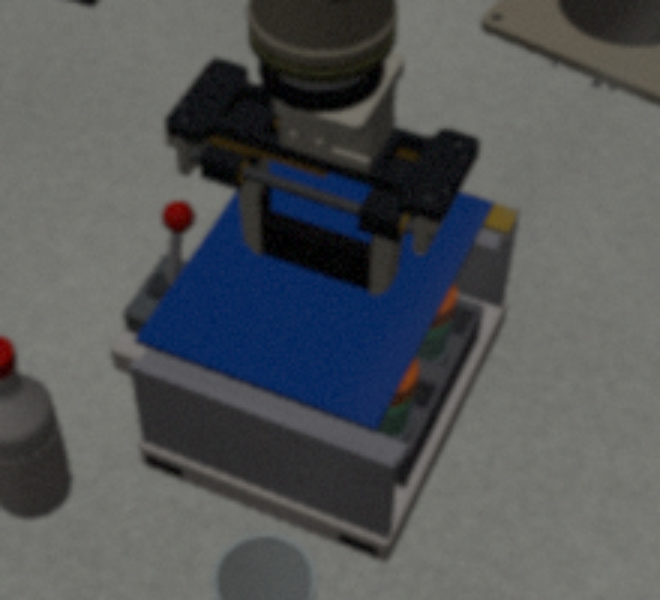

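View pics/w13.png

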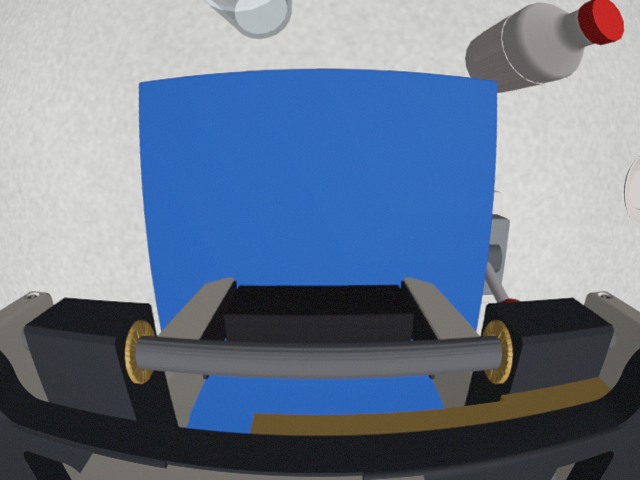

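Converted, 0.015 m is 0.3, 0.012 m is 0.24.

```bash
python3 inch.py '{"moves": [[0.07, 0, 0, 0.3, 0], [0.07, 0, 0, 0.24, 0], [0.07, 0, 0, 0, 0], [0.07, 0, 0, 0, 0]]}';python3 inch.py '{"moves": [[0.07, 0, 0, 0.06, 0], [0.07, 0, 0, 0, 0], [0.07, 0, 0, 0, 0]]}';python3 inch.py '{"moves": [[0.07, 0, 0, 0.06, 0], [0.07, 0, 0, 0, 0], [0.07, 0, 0, 0, 0]]}';python3 inch.py '{"moves": [[0.07, 0, 0, 0.06, 0], [0.07, 0, 0, 0, 0], [0.07, 0, 0, 0, 0]]}'; python3 tilt.py w14
```

```text
t: 44.45
tool_pos: [0.5809, 0.0279, 0.1625]
orientation: [-3.129, -0.282, 0.003]
force: [0.3, -0.3, -1.6]
opening: 0.0802
gripper_force: 15.0
t: 44.75
tool_pos: [0.5818, 0.0279, 0.1609]
orientation: [3.129, 0.282, 0.001]
force: [1.2, -0.0, -2.4]
opening: 0.0801
gripper_force: 15.0
t: 45.05
tool_pos: [0.5815, 0.0278, 0.1575]
orientation: [-3.129, -0.282, 0.0]
force: [-0.5, -0.1, -3.5]
opening: 0.0796
gripper_force: 15.0
t: 45.35
tool_pos: [0.5817, 0.0279, 0.1547]
orientation: [-3.129, -0.282, -0.0]
force: [1.0, 0.3, -2.9]
opening: 0.0799
gripper_force: 15.0
corner px [138  82] [498  81] area 76155.5
tilt [-0.01413535 -0.00027123] res [ 0.2 -0.7 -0.3  0.2]
t 45.4 pos [0.5816 0.0279 0.1546] yaw 10.3 tool d [-0.0188  0.0003 -0.0454] turn 0.0
```

Converted, 0.0015 m is 0.03.

```bash
python3 inch.py '{"moves": [[0.07, 0, 0, 0.03, 0], [0.07, 0, 0, 0, 0], [0.07, 0, 0, 0, 0]]}';python3 tilt.py w15; python3 inch.py '{"moves": [[0.07, -0.08, 0, 0, 0], [0.07, -0.08, 0, 0, 0], [0.07, 0, 0, 0, 0], [0.07, 0, 0, 0, 0]]}'; python3 tilt.py w16
```

```text
t: 45.7
tool_pos: [0.5816, 0.0278, 0.1531]
orientation: [3.129, 0.282, -0.0]
force: [-1.0, 0.2, -0.7]
opening: 0.0797
gripper_force: 15.0
corner px [138  80] [500  80] area 76782.5
tilt [-0.00088329  0.00031234] res [-0.  -0.1  0.   0.1]
t 45.8 pos [0.5816 0.0278 0.1531] yaw 10.3 tool d [-0.0187  0.0003 -0.0469] turn 0.0
t: 46.15
tool_pos: [0.5735, 0.0264, 0.1531]
orientation: [-3.129, -0.282, 0.0]
force: [-1.0, -0.1, -2.8]
opening: 0.08
gripper_force: 15.0
corner px [138  80] [499  80] area 76812.5
tilt [-5.39119683e-03  1.75042112e-05] res [-0.1  0.1  0.1  0.1]
t 46.2 pos [0.5736 0.0264 0.1531] yaw 10.3 tool d [-0.0106  0.0003 -0.0469] turn -0.0
```

Converted, -0.004 m is -0.08.

```bash
python3 inch.py '{"moves": [[0.07, -0.08, 0, 0, 0], [0.07, -0.08, 0, 0, 0], [0.07, 0, 0, 0, 0], [0.07, 0, 0, 0, 0]]}'; python3 tilt.py w17
```

```text
t: 46.6
tool_pos: [0.5657, 0.025, 0.1531]
orientation: [-3.129, -0.282, -0.0]
force: [-0.0, 0.9, -3.0]
opening: 0.0794
gripper_force: 15.0
corner px [138  80] [499  80] area 76793.0
tilt [-5.58838577e-03  4.67312367e-05] res [-0.1  0.1  0.1  0.1]
t 46.6 pos [0.5659 0.025  0.1532] yaw 10.3 tool d [-0.0027  0.0003 -0.0468] turn 0.0
```

Converted, 0.002 m is 0.04.

```bash
python3 inch.py '{"moves": [[0.07, 0, 0, 0.04, 0], [0.07, 0, 0, 0.04, 0], [0.07, 0, 0, 0, 0], [0.07, 0, 0, 0, 0]]}'; python3 tilt.py w18; python3 inch.py '{"moves": [[0.07, 0, 0, 0.04, 0], [0.07, 0, 0, 0, 0], [0.07, 0, 0, 0, 0]]}'; python3 tilt.py w19
```

```text
t: 47.05
tool_pos: [0.5659, 0.025, 0.1491]
orientation: [3.129, 0.282, -0.0]
force: [0.3, 0.2, -1.7]
opening: 0.0798
gripper_force: 15.0
corner px [139  82] [497  82] area 75789.5
tilt [-0.0219543  -0.00025459] res [ 0.   0.1  0.  -0. ]
t 47.1 pos [0.5658 0.025  0.1491] yaw 10.3 tool d [-0.0027  0.0003 -0.0509] turn 0.0
t: 47.4
tool_pos: [0.5661, 0.025, 0.1482]
orientation: [3.129, 0.282, 0.001]
force: [-4.1, 1.1, 5.9]
opening: 0.0802
gripper_force: 15.0
corner px [141  82] [496  82] area 75397.5
tilt [-3.15789503e-02  3.20381977e-05] res [-0.7  0.7  0.6  0.7]
t 47.5 pos [0.5661 0.025  0.1482] yaw 10.3 tool d [-0.003   0.0003 -0.0518] turn 0.0
```

Converted, -0.04 m is -0.8, -0.03 m is -0.6.

```bash
python3 inch.py '{"moves": [[0.092, 0, 0, 0, 0], [0.092, 0, 0, 0, 0], [0.092, 0, 0, 0, 0], [0.092, 0, 0, -0.4, 0], [0.092, 0, 0, -0.8, 0], [0.092, 0, 0, -0.8, 0], [0.092, -0.6, 0, -0.8, 0], [0.092, -0.6, 0, 0, 0], [0.092, -0.6, 0, 0, 0], [0.092, -0.6, 0, 0, 0], [0.092, 0, 0, 0, 0]]}'
python3 - <<'E'
from h import *
w=shot('wrist','w20'); c=shot('scene','s5')
a=cv2.resize(c['image'][150:310,250:410,::-1],(400,400),interpolation=cv2.INTER_CUBIC)
b=cv2.resize(w['image'][:400,:,::-1],(400,250))
cv2.imwrite('pics/j.png',np.vstack([a,np.zeros((1,400,3),np.uint8)])); cv2.imwrite('pics/j.png',np.hstack([a,np.vstack([b,np.zeros((150,400,3),np.uint8)])]))
to(.55,-.13,.2)
E
```

```text
t: 48.55
tool_pos: [0.4456, 0.0032, 0.2873]
orientation: [3.129, 0.281, -0.0]
force: [1.0, -0.1, 0.9]
opening: 0.0918
gripper_force: 0.0
t 48.6 pos [0.4479 0.0035 0.2875] yaw 10.3 tool d [0.0765 0.1495 0.0876] turn None
```

View pics/j.png

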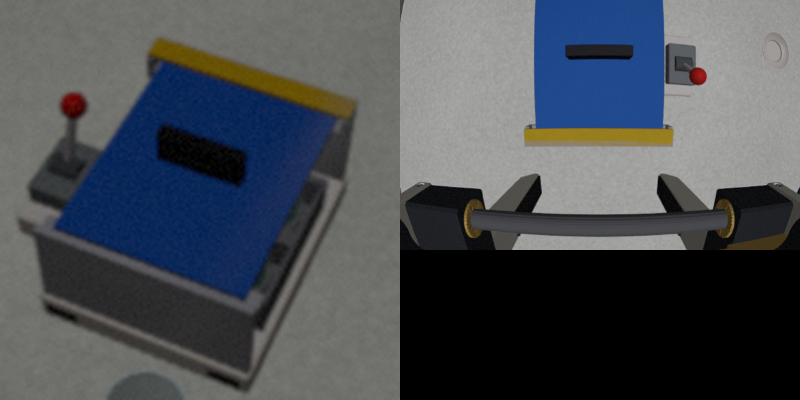

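The plate lies flat under the lip and behind the curb. Next I'll triangulate the red lever tip, which is at about (477,122) in the wrist image.

Run:
```python
from h import *
def red(c):
    h=cv2.cvtColor(c['image'],cv2.COLOR_RGB2HSV); m=cv2.inRange(h,(0,170,70),(4,255,255))|cv2.inRange(h,(175,170,70),(180,255,255))
    k,l,st,ce=cv2.connectedComponentsWithStats(m); return [(st[i,4],ce[i]) for i in range(1,k) if st[i,4]>15]
L=[]
for n in('top0','scene0','w20'):
    c=dict(np.load(f'pics/{n}.npz')); f=fray if n[0]=='w' else ray
    for a,(u,v) in red(c):
        A,B=f(c,u,v,.05),f(c,u,v,.15); print(n,a,round(u),round(v),A.round(3),B.round(3))
        if abs((A[0]+B[0])/2-.555)<.05 and abs((A[1]+B[1])/2+.13)<.05: L.append((A,(B-A)/np.linalg.norm(B-A)))
M=sum(np.eye(3)-np.outer(d,d) for _,d in L);b=sum((np.eye(3)-np.outer(d,d))@a for a,d in L)
X=np.linalg.solve(M,b);p=[.5632,.0242,.1793];a=p[2]
q=np.array([[np.cos(a),np.sin(a)],[-np.sin(a),np.cos(a)]])@(X[:2]-p[:2]);print(len(L),X,q)
```

```text
top0 89 368 147 [ 0.81  -0.124  0.05 ] [ 0.773 -0.111  0.15 ]
top0 65 382 236 [ 0.58  -0.128  0.05 ] [ 0.56  -0.114  0.15 ]
scene0 46 279 191 [ 0.516 -0.163  0.05 ] [ 0.586 -0.098  0.15 ]
scene0 100 217 237 [ 0.714 -0.187  0.05 ] [ 0.76  -0.119  0.15 ]
w20 535 477 121 [ 0.576 -0.146  0.05 ] [ 0.56  -0.103  0.15 ]
3 [ 0.56561444 -0.11736791  0.11984775] [-0.0228716 -0.139729 ]
```

Converted, 0.028 m is 0.56, 0.012 m is 0.24.

```bash
python3 -c "
from h import *
to(.5242,-.1251,.112,10.3)"; python3 inch.py '{"moves": [[0, 0.2, 0.56, 0, 0], [0, 0.2, 0.56, 0, 0], [0, 0.2, 0.56, 0, 0], [0, 0.2, 0.56, 0, 0], [0, 0.24, 0.56, 0, 0], [0, 0, 0, 0, 0], [0, 0, 0, 0, 0], [0, 0, 0, 0, 0], [0, 0, 0, 0, 0]]}';  python3 -c "
from h import *
to(.5242,-.1251,.112,10.3)"
```

```text
t 48.6 pos [0.4479 0.0035 0.2875] yaw 10.3 tool d [0.0519 0.14   0.1756] turn -0.0
t: 49.55
tool_pos: [0.524, -0.1241, 0.2872]
orientation: [-3.129, -0.284, -0.0]
force: [-0.1, -0.7, 0.1]
opening: 0.025
gripper_force: 0.0
t 49.5 pos [ 0.524  -0.1241  0.2872] yaw 10.4 tool d [-0.      0.0011  0.1752] turn 0.001
```

Converted, 0.04 m is 0.8, 0.03 m is 0.6.

```bash
python3 inch.py '{"moves": [[0, 0, 0.02, 0.6, 0], [0, 0, 0, 0.8, 0], [0, 0, 0, 0.8, 0], [0, 0, 0, 0.8, 0], [0, 0, 0, 0.5, 0], [0, 0, 0, 0, 0], [0, 0, 0, 0, 0]]}'; python3 inch.py '{"moves": [[0, 0.2, 0, 0, 0], [0, 0.2, 0, 0, 0], [0, 0.2, 0, 0, 0], [0, 0.2, 0, 0, 0], [0, 0.2, 0, 0, 0], [0, 0.2, 0, 0, 0], [0, 0.2, 0, 0, 0], [0, 0, 0, 0, 0]]}'
python3 - <<'E'
from h import *
s=robot.read_state();X=s['tool_pos'];p=[.5632,.0242,.1793];a=p[2]
print(np.array([[np.cos(a),np.sin(a)],[-np.sin(a),np.cos(a)]])@(X[:2]-p[:2]),X[2],s['force'],s['opening'])
c=shot('wrist','w21')
E
```

```text
t: 50.25
tool_pos: [0.5243, -0.1254, 0.1129]
orientation: [-3.129, -0.283, -0.0]
force: [-0.3, -0.8, 0.1]
opening: 0.0005
gripper_force: 0.0
t: 51.05
tool_pos: [0.5941, -0.113, 0.1118]
orientation: [-3.129, -0.283, -0.0]
force: [0.2, 0.7, -0.9]
opening: 0.0006
gripper_force: 0.0
[ 0.0059463  -0.14048664] 0.11183631792146438 [ 0.16517963  0.68443029 -0.90647985] 0.0006367230120484639
```

Converted, 0.005 m is 0.1.

```bash
for i in 1 2 3; do python3 inch.py '{"moves": [[0, 0.1, 0, 0, 0], [0, 0, 0, 0, 0]]}' | grep -E 'pos|force: \['; done
```

```text
tool_pos: [0.5967, -0.1125, 0.1116]
force: [-6.1, -0.5, 2.0]
tool_pos: [0.598, -0.1123, 0.1111]
force: [-24.4, -3.0, 13.8]
tool_pos: [0.599, -0.1122, 0.1108]
force: [-45.3, -5.4, 26.5]
```

The lever is at its stop. I'll back off and check it.

Converted, -0.04 m is -0.8, -0.03 m is -0.6.

```bash
python3 inch.py '{"moves": [[0, -0.3, 0, 0, 0], [0, -0.5, 0, 0, 0], [0, -0.4, 0, 0, 0], [0, 0, 0, -0.8, 0], [0, 0, 0, -0.8, 0], [0, 0, 0, -0.8, 0], [0, -0.8, 0, -0.6, 0], [0, -0.8, 0, 0, 0], [0, -0.8, 0, 0, 0], [0, 0, 0, 0, 0], [0, 0, 0, 0, 0]]}' | grep -E 'pos|force: \['
python3 - <<'E'
from h import *
w=shot('wrist','w22'); c=shot('scene','s6')
a=cv2.resize(c['image'][150:310,210:410,::-1],(500,400),interpolation=cv2.INTER_CUBIC)
cv2.imwrite('pics/k.png',np.hstack([a,cv2.resize(w['image'][:,200:,::-1],(300,400))]))
h=cv2.cvtColor(w['image'],cv2.COLOR_RGB2HSV); m=cv2.inRange(h,(0,170,70),(4,255,255))|cv2.inRange(h,(175,170,70),(180,255,255))
k,l,st,ce=cv2.connectedComponentsWithStats(m);p=[.5632,.0242,.1793];A=p[2]
for i in range(1,k):
    if st[i,4]>60:
        X=fray(w,*ce[i],.118); print(ce[i],X,np.array([[np.cos(A),np.sin(A)],[-np.sin(A),np.cos(A)]])@(X[:2]-p[:2]))
E
```

```text
tool_pos: [0.4306, -0.1432, 0.2627]
force: [1.1, 0.5, -0.3]
[315.73515982   3.59817352] [ 0.61306822 -0.10827456  0.118     ] [ 0.02544314 -0.13924436]
```

View pics/k.png

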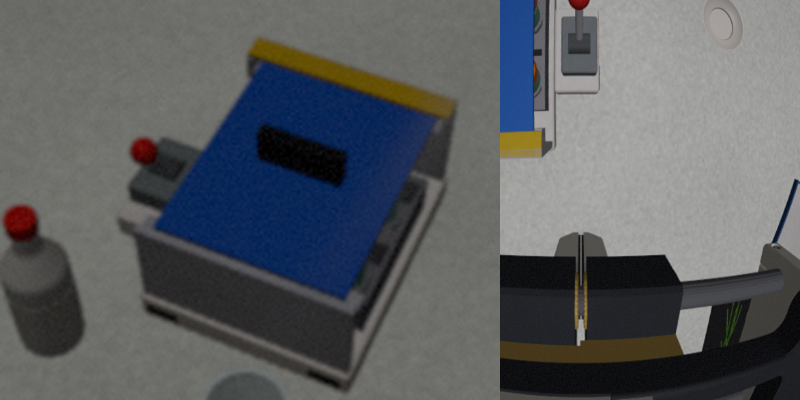

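Run:
```python
from h import *
L=[];p=[.5632,.0242,.1793];A=p[2];Q=np.array([[np.cos(A),np.sin(A)],[-np.sin(A),np.cos(A)]])
for c,box in((shot('top','t9'),(200,270,360,410)),(dict(np.load('pics/s6.npz')),(195,222,255,285))):
    h=cv2.cvtColor(c['image'],cv2.COLOR_RGB2HSV); m=cv2.inRange(h,(0,150,60),(4,255,255))|cv2.inRange(h,(174,150,60),(180,255,255))
    z=np.zeros_like(m);z[box[0]:box[1],box[2]:box[3]]=1;ys,xs=np.nonzero(m*z);print(len(xs),xs.mean(),ys.mean())
    a,b=ray(c,xs.mean(),ys.mean(),.05),ray(c,xs.mean(),ys.mean(),.15);L.append((a,(b-a)/np.linalg.norm(b-a)))
M=sum(np.eye(3)-np.outer(d,d) for _,d in L);X=np.linalg.solve(M,sum((np.eye(3)-np.outer(d,d))@a for a,d in L));print(X,Q@(X[:2]-p[:2]))
```

```text
67 373.9850746268657 214.2089552238806
59 266.76271186440675 209.45762711864407
[ 0.6214239  -0.10778898  0.11393937] [ 0.03375148 -0.14025673]
```

```bash
python3 -c "
from plant import robot, optics
print(robot.close_job())"
```

```text
the job is handed in; nothing more can be done
None
```

I handed the job in, with no verdict shown: all six jars stand in the tray, the plate is hooked under the lip and lies flat, and the lever is fully on; pushing it against its stop briefly read about 45 N at the fingers.

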